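# Flip the empty bin's tag to its reorder face

## Task

One of the three plywood parts bins has run empty: flip its hinged tag right over, from sticking out at the front to lying fully flat over the bin's mouth, so that the face branded with a ring shows upwards and tells the storekeeper to refill it. Do it with the fingertips or the outside of the fingers, pushing the tag up from under its overhanging edge and over; do not pinch or force it, and do not lift or shove the bins. Leave the tags of the stocked bins as they are and everything else on the bench where it stands.

Things in the scene. Friction and masses are not known exactly. Their poses are not given: they have to be found in the camera images.
- bin_wheel: Loose plywood bin: the EMPTY bin (nothing in it; its tag carries a wooden wheel 36 mm across, 9 mm high, as sample). 150 (x) x 110 (y) x 75 mm high, walls 9 mm, 0.55 kg. Origin: centre of its underside; x points to its back, away from the robot within 0.28 rad, z up. The three bins stand in a row across the bench in any order.
- tag_wheel (a joint): Tag of bin_wheel: flat ply paddle. 0 rad: level, out in front towards the robot, sample face up (starts at 0 to 0.25); 1.57: upright; 3.14: level over the bin's mouth, sample down, the face with the dark branded ring up. Stops at 0 and 3.14. Stiff pin (0.025 N m, 0.4 N at the free edge): it stays where it is left, does not fall over by itself.
- tag_wheel_hinge (a point): Middle of that tag's level hinge pin (along the bin's y), 91 mm above the bench, 70 mm in front of the bin's origin; frame as the bin's. A rail on the bin's front wall, 40 mm deep, top at 87 mm, lies under it; cheeks 76 mm apart at its ends rise 17 mm above the rail.
- tag_wheel_edge (a point): Middle of that tag's free edge, at half its 8 mm thickness, 75 mm from the hinge. The tag is 70 mm wide; at 0 rad its outer 55 mm overhang the rail with nothing below but the bench, 87 mm down (the bin's front wall is 70 mm behind the edge).
- bin_dowel: Loose plywood bin: bin full of short dowels lying side by side (a piece of dowel, 13 mm high, is the sample on its tag). 150 (x) x 110 (y) x 75 mm high, walls 9 mm, 0.9 kg. Origin: centre of its underside; x points to its back, away from the robot within 0.28 rad, z up. The three bins stand in a row across the bench in any order.
- tag_dowel (a joint): Tag of bin_dowel: flat ply paddle. 0 rad: level, out in front towards the robot, sample face up (starts at 0 to 0.1); 1.57: upright; 3.14: level over the bin's mouth, sample down, the face with the dark branded ring up. Stops at 0 and 3.14. Stiff pin (0.025 N m, 0.4 N at the free edge): it stays where it is left, does not fall over by itself.
- tag_dowel_hinge (a point): Middle of that tag's level hinge pin (along the bin's y), 91 mm above the bench, 70 mm in front of the bin's origin; frame as the bin's. A rail on the bin's front wall, 40 mm deep, top at 87 mm, lies under it; cheeks 76 mm apart at its ends rise 17 mm above the rail.
- tag_dowel_edge (a point): Middle of that tag's free edge, at half its 8 mm thickness, 75 mm from the hinge. The tag is 70 mm wide; at 0 rad its outer 55 mm overhang the rail with nothing below but the bench, 87 mm down (the bin's front wall is 70 mm behind the edge).
- bin_knob: Loose plywood bin: bin full of turned wooden knobs (a knob, 26 mm high, is the sample on its tag). 150 (x) x 110 (y) x 75 mm high, walls 9 mm, 0.9 kg. Origin: centre of its underside; x points to its back, away from the robot within 0.28 rad, z up. The three bins stand in a row across the bench in any order.
- tag_knob (a joint): Tag of bin_knob: flat ply paddle. 0 rad: level, out in front towards the robot, sample face up (starts at 0 to 0.1); 1.57: upright; 3.14: level over the bin's mouth, sample down, the face with the dark branded ring up. Stops at 0 and 3.14. Stiff pin (0.025 N m, 0.4 N at the free edge): it stays where it is left, does not fall over by itself.
- tag_knob_hinge (a point): Middle of that tag's level hinge pin (along the bin's y), 91 mm above the bench, 70 mm in front of the bin's origin; frame as the bin's. A rail on the bin's front wall, 40 mm deep, top at 87 mm, lies under it; cheeks 76 mm apart at its ends rise 17 mm above the rail.
- tag_knob_edge (a point): Middle of that tag's free edge, at half its 8 mm thickness, 75 mm from the hinge. The tag is 70 mm wide; at 0 rad its outer 55 mm overhang the rail with nothing below but the bench, 87 mm down (the bin's front wall is 70 mm behind the edge).
- spool: Bystander: plywood spool, two 52 mm discs on a dowel, 44 mm high, standing in front of the gap between bins. Origin: centre of its underside. Leave alone.
- sanding_block: Bystander: cork sanding block, 75 x 42 x 28 mm, lying in front of the gap between bins. Origin: centre of its underside. Leave alone.
- tape_measure: Bystander: tape measure, 62 x 36 x 60 mm, standing to the right of the bins. Origin: centre of its underside. Leave alone.
- drill: Bystander: cordless drill standing on its battery, about 215 mm high, right. Origin: centre of its underside. Leave alone.
- mallet: Bystander: wooden mallet lying on its side, 75 mm high, left. Origin: centre of its underside. Leave alone.
- glue: Bystander: glue bottle, 60 mm across, 165 mm high, standing to the left of the bins. Origin: centre of its underside. Leave alone.
- try_square: Bystander: try square lying flat, wooden stock 115 x 30 x 18 mm and steel blade 170 mm, right. Origin: centre of its underside. Leave alone.

How it is judged:
By the outcome, as a careful person would: the job done as asked, in the order asked, and still so for the second after the job is handed in, with the robot touching nothing.
It also fails if it takes over 43 s, if anything falls off the work surface, if the arm or the gripper's body presses on something with over 40 N, if the wrist force passes 120 N, or if a joint passes its speed limit or range.

## Robot

A 6-joint arm with a two-finger parallel gripper is mounted at the origin on the work surface. World frame = base frame: x ahead of the robot, y to its left, z up, the work surface at z = 0. Lengths are in m, angles in rad, forces in N, time in s.
With the tool pointing down it reaches from about 0.275 to 1 m from the base axis. Payload 8.4 kg.
Tool frame: the origin (TCP) lies midway between the tips of the shut fingers; the grasp point (between the pads) lies 19 mm behind it (ctrl.grip_depth is the distance from the TCP to the grasp point, in m); y points along the fingers, x is the direction in which the jaws open and shut, and the axes are right-handed (so a half turn about y gives the same grasp; the last joint's range is limited). The gripper opens to 85 mm and grips with 20 to 120 N. Pads are 22 mm wide; open, the fingers measure 114 mm over their backs; the gripper's body (76 mm by 85 mm) begins 54 mm behind the grasp point. The pads swing forward as they close: fully open they stand 13 mm farther back than shut.
Start: joints at [-0.002, 0.353, 1.633, -0, 1.155, -0.002], TCP at [0.625, -0, 0.231] pointing down, gripper open.
Joint ranges: [-2.63, 2.63], [-0.92, 2.1], [0.06, 2.66], [-1.3, 4.44], [0, 2.69], [-3.02, 3.02]. Speed limits (rad/s): [2.22, 2.22, 2.79, 3.14, 3.14, 3.14].

## Interface

Orientations are given as a 3x3 rotation matrix whose columns are the frame's x, y, z axes.
In Python, from cell import ctrl gives the robot as it stands. Calls block until the motion is done:
- ctrl.move_ptp(position, orientation): joint-space move of the TCP to a pose.
- ctrl.move_straight(position, velocity=0.15, ori=None): straight line of the TCP; ori=None keeps the orientation; velocity is the mean speed in m/s.
- ctrl.movej(angles): joint-space move.
- ctrl.command_gripper(opening, effort=None): opening from 0.0 (shut) to 1.0 (fully open); effort is the grip in N (None keeps the last); returns when the fingers have stopped.
- ctrl.sleep(seconds).
- ctrl.ik(position, orientation): joint angles nearest the present ones, or None.
- ctrl.snapshot(name): name is "scene" or "side" or "wrist"; returns (picture, depth): 400x640x3 uint8, blue, green, red; 400x640 float32, m along the optical axis (not along the pixel's ray), 0 where there is no reading.
- ctrl.camera_params(name): a dict with "K" (3x3 intrinsics, pixels), "rvec" (rotation vector, rad) and "tvec" (3), from world to camera coordinates, as OpenCV has them. Camera axes: x right, y down, z forward; pixel columns grow to the right and rows downward; lengths in m; the calibration is good to about 2 mm. A picture is of the moment at which its call begins: read the wrist's pose just before it. camera_params takes no time and is no camera call; for the wrist camera it gives the pose at the moment of the call.
A pose or a line that the arm cannot do raises ctrl.Unreachable and nothing moves.
- ctrl.job_done(): hands the job in, once; it reports no verdict.
Trained networks look in the newest picture that a camera, given by its name, has taken for a name from the list of things; names that differ only in an ending like _2 or _b are one class to them, and where a whole thing is asked for, a point or a joint stands for the part that bears it (a point fixed in the world has none). Each returns a list of dicts, best first, with "conf" (0 to 1); they miss things now and then, are a little off and sometimes report something else, mostly with a low value. They report only what shows in the picture. A call takes as long as a camera call.
- ctrl.masks_of(camera, label): "mask" (400x640 bool, what is visible of it).
- ctrl.tip_of(camera, label): "location" ([x, y, z] in m, in the coordinates of the camera as it stood for that picture, good to about 4 mm: a listed point, or the origin of a listed thing).
Readings, each from a call of its own:
- ctrl.get_t(): time.
- ctrl.get_joint_positions(): joint angles.
- ctrl.get_dq(): joint speeds.
- ctrl.get_joint_efforts(): joint torques, N m.
- ctrl.get_tool_pos(): TCP position.
- ctrl.get_ee_rot(): TCP orientation.
- ctrl.get_force(): force on the tool from outside, world axes, zero at the start.
- ctrl.get_torque(): the same for the moment, N m.
- ctrl.get_width(): opening from 0.0 (shut) to 1.0 (fully open).
Only numpy, scipy, OpenCV 4.12 (cv2) and the standard library are available. Lean on these libraries where they do the work, as an engineer would, in place of code of your own. Each camera call takes 0.05 s, during which the arm holds its last target. There are 200 camera calls.

## Working session

There is one attempt and no reset: what is moved stays moved. The work goes in short steps, each a Python script; the robot and the scene stay as the last script left them, time stands still between calls to the robot, and variables do not carry over. Pictures are saved under pics/ and viewed, about 8 in all and at most 12, crops included, and the job is handed in when it is done.

```bash
ls; mkdir -p pics; cat > h.py <<'E'
import numpy as np, cv2
from cell import ctrl
def c2w(p,P):
    R=cv2.Rodrigues(np.array(P["rvec"],float))[0]
    return R.T@(np.array(p)-np.array(P["tvec"]).ravel())
def tips(cam,labels):
    P=ctrl.camera_params(cam)
    for l in labels:
        for d in ctrl.tip_of(cam,l)[:2]:
            print(cam,l,round(d["conf"],2),c2w(d["location"],P).round(4))
E
python3 - <<'E'
from h import *
for cam in ("scene","side"):
    im,_=ctrl.snapshot(cam); cv2.imwrite(f"pics/{cam}0.png",im)
    tips(cam,["bin_wheel","tag_wheel_hinge","tag_wheel_edge","tag_dowel_edge","tag_knob_edge","bin_dowel","bin_knob","spool","sanding_block"])
print(ctrl.get_t(),ctrl.get_ee_rot())
E
```

```text
pics
scene bin_wheel 0.77 [0.5943 0.0184 0.0026]
scene tag_wheel_hinge 0.84 [0.5235 0.0158 0.0966]
scene tag_wheel_hinge 0.57 [ 0.5426 -0.3533  0.0007]
scene tag_dowel_edge 0.71 [0.4914 0.2768 0.1012]
scene tag_knob_edge 0.57 [ 0.4573 -0.2218  0.0971]
scene tag_knob_edge 0.48 [0.5638 0.2619 0.0912]
scene bin_dowel 0.71 [0.6361 0.2485 0.0008]
scene bin_knob 0.88 [ 0.6021 -0.2455 -0.0018]
scene spool 0.83 [0.4233 0.1108 0.0016]
scene sanding_block 0.71 [ 0.4298 -0.1054 -0.0057]
side bin_wheel 0.72 [0.5919 0.0288 0.0061]
side tag_wheel_edge 0.8 [0.4526 0.0223 0.1068]
side tag_dowel_edge 0.7 [0.4898 0.2789 0.0989]
side tag_knob_edge 0.93 [ 0.4556 -0.222   0.0958]
side bin_dowel 0.91 [0.639  0.251  0.0011]
side bin_knob 0.97 [ 0.6017 -0.2447 -0.0045]
side bin_knob 0.29 [ 0.5395 -0.3565  0.0035]
side spool 0.66 [0.4264 0.1109 0.0008]
side sanding_block 0.81 [ 0.4272 -0.1039  0.    ]
1.0 [[ 9.99999998e-01 -6.03954402e-05  1.64073563e-05]
 [-1.64082308e-05 -1.44800388e-05  1.00000000e+00]
 [-6.03952026e-05 -9.99999998e-01 -1.44810298e-05]]
```

View pics/scene0.png

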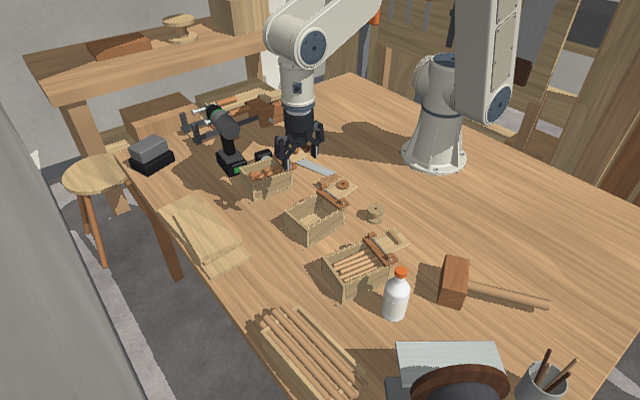

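View pics/side0.png

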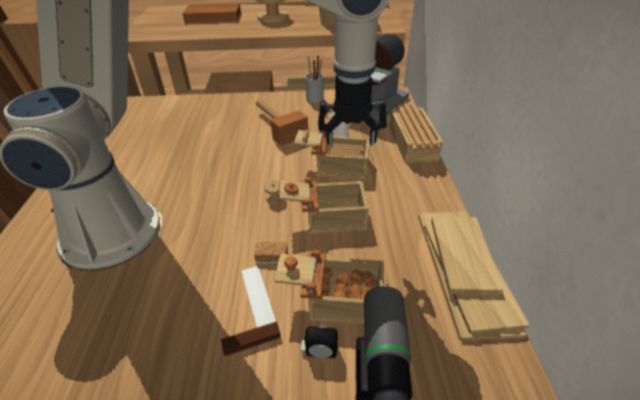

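Wheel bin is the middle one: scene (315,215), tag at about (340,187); side view (338,205), wheel tag (292,190). The tag stands between the spool and the sanding block. I'll check it from close up.

```bash
python3 - <<'E'
from h import *
R=ctrl.get_ee_rot()
ctrl.move_ptp([0.46,0.02,0.36],R)
im,d=ctrl.snapshot("wrist"); cv2.imwrite("pics/w0.png",im)
tips("wrist",["bin_wheel","tag_wheel_hinge","tag_wheel_edge"])
P=ctrl.camera_params("wrist");K=np.array(P["K"])
for l in ["tag_wheel","bin_wheel"]:
    for m in ctrl.masks_of("wrist",l)[:1]:
        v,u=np.nonzero(m["mask"]&(d>0)); z=d[v,u]
        p=c2w((np.linalg.inv(K)@np.c_[u,v,np.ones(len(u))].T*z).T.T if 0 else np.zeros(3),P) if 0 else None
        C=(np.linalg.inv(K)@np.c_[u,v,np.ones(len(u))].T)*z
        Rm=cv2.Rodrigues(np.array(P["rvec"],float))[0]
        W=(Rm.T@(C-np.array(P["tvec"]).reshape(3,1))).T
        np.save(f"{l}.npy",W)
        print(l,m["conf"],len(W),np.percentile(W,[1,10,50,90,99],axis=0).round(4).tolist())
for phi in (30,40,60):
  f=np.radians(phi); a=np.array([np.cos(f),0,-np.sin(f)])
  for s in (1,-1):
    x=np.array([0,s,0.]); M=np.c_[x,a,np.cross(x,a)]
    print(phi,s,[None if (q:=ctrl.ik(p,M)) is None else np.round(q,2) for p in ([.42,.02,.06],[.45,.02,.15],[.58,.02,.12])])
print(ctrl.get_t(),ctrl.get_force())
E
```

```text
wrist bin_wheel 0.73 [ 0.5927  0.0187 -0.0012]
wrist tag_wheel_hinge 0.89 [0.5232 0.0163 0.0931]
wrist tag_wheel_hinge 0.28 [0.4522 0.019  0.1039]
wrist tag_wheel_edge 0.59 [0.4508 0.0171 0.1048]
wrist tag_wheel_edge 0.24 [ 0.5324 -0.2351  0.089 ]
tag_wheel 0.94 3164 [[0.4488, -0.0176, 0.0005], [0.4552, -0.0097, 0.0958], [0.484, 0.0207, 0.1042], [0.5148, 0.047, 0.1131], [0.5222, 0.0527, 0.1162]]
bin_wheel 0.73 12264 [[0.4516, -0.0316, 0.0065], [0.4772, -0.0247, 0.0077], [0.5788, 0.02, 0.0728], [0.6583, 0.0662, 0.107], [0.6648, 0.0762, 0.1149]]
30 1 [None, None, array([0.07, 0.51, 2.5 , 3.21, 0.92, 1.56])]
30 -1 [None, None, array([ 0.07,  0.51,  2.5 ,  3.21,  0.92, -1.58])]
40 1 [None, None, array([0.06, 0.37, 2.43, 3.23, 0.52, 1.53])]
40 -1 [None, None, array([ 0.06,  0.37,  2.43,  3.23,  0.52, -1.61])]
60 1 [array([0.07, 0.26, 2.55, 3.33, 0.2 , 1.45]), array([ 0.07,  0.01,  2.43, -0.18,  0.18, -1.33]), array([ 0.05,  0.27,  2.21, -0.16,  0.14, -1.37])]
60 -1 [array([ 0.07,  0.26,  2.55,  3.33,  0.2 , -1.69]), array([ 0.07,  0.01,  2.43, -0.18,  0.18,  1.81]), array([ 0.05,  0.27,  2.21, -0.16,  0.14,  1.77])]
2.15 [-0.44375088  0.25781973  0.20592753]
```

View pics/w0.png

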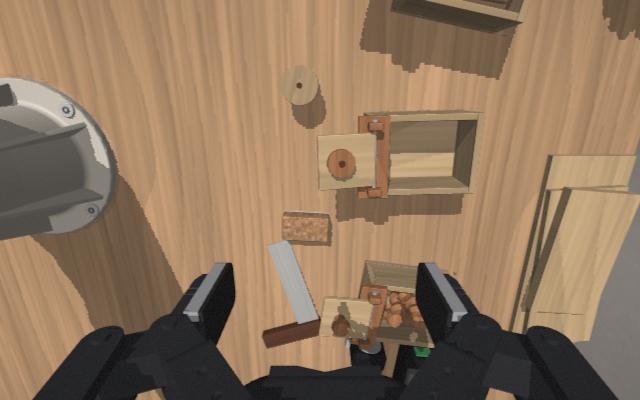

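Wrist view: the bin is nearly square to the robot (yaw about 0.03). The tag centre is at pixel (345,162), and the spool (300,85) and block (305,228) are both clear of it. A frontal tilt is out of reach, so I'll push from the side instead, with the tool tilted in the y-z plane and the finger reaching in under the tag's +y edge. First I'll check IK along the whole arc.

```bash
cat >> h.py <<'E'
H=np.array([.5232,.017,.091]); 
def ori(phi,s,roll):   # tool comes from side s (+1: from +y), phi below level
    f=np.radians(phi); a=np.array([0,-s*np.cos(f),-np.sin(f)])
    x=np.array([roll,0,0.]); return np.c_[x,a,np.cross(x,a)]
def pos(th,r=.058,rho=.014,y=.035):
    u=np.array([-np.cos(th),np.sin(th)]); n=np.array([-np.sin(th),-np.cos(th)])
    c=H[[0,2]]+r*u+(.004+rho)*n
    return np.array([c[0],y,c[1]])
E
python3 - <<'E'
from h import *
e=np.array([.465,.035,.055])
for phi in (30,40):
 for s in (1,-1):
  for roll in (1,-1):
    M=ori(phi,s,roll); y=.035 if s>0 else .0
    pts=[e*[1,0,1]+[0,y,0]-M[:,1]*.13, e*[1,0,1]+[0,y,0]]+[pos(t,y=y) for t in np.linspace(.3,3.14,5)]
    qs=[ctrl.ik(p,M) for p in pts]
    print(phi,s,roll); 
    if all(q is not None for q in qs): print(np.round(qs,2))
    else: print([q is not None for q in qs])
E
```

```text
30 1 1
[[ 0.76  0.74  1.73 -0.68  1.55  1.1 ]
 [ 0.62  0.79  1.89 -0.81  1.35  1.19]
 [ 0.62  0.72  1.9  -0.8   1.38  1.15]
 [ 0.61  0.66  1.88 -0.8   1.44  1.08]
 [ 0.57  0.66  1.81 -0.82  1.48  1.01]
 [ 0.54  0.71  1.72 -0.84  1.48  0.97]
 [ 0.52  0.78  1.67 -0.86  1.46  0.98]]
30 1 -1
[[ 0.76  0.74  1.73 -0.68  1.55 -2.04]
 [ 0.62  0.79  1.89 -0.81  1.35 -1.95]
 [ 0.62  0.72  1.9  -0.8   1.38 -1.99]
 [ 0.61  0.66  1.88 -0.8   1.44 -2.06]
 [ 0.57  0.66  1.81 -0.82  1.48 -2.13]
 [ 0.54  0.71  1.72 -0.84  1.48 -2.17]
 [ 0.52  0.78  1.67 -0.86  1.46 -2.16]]
30 -1 1
[[-0.72  0.71  1.79  0.71  1.51 -1.11]
 [-0.57  0.78  1.93  0.85  1.31 -1.2 ]
 [-0.57  0.71  1.95  0.84  1.35 -1.15]
 [-0.56  0.64  1.92  0.84  1.4  -1.08]
 [-0.53  0.64  1.85  0.86  1.44 -1.01]
 [-0.49  0.69  1.76  0.88  1.44 -0.97]
 [-0.47  0.76  1.71  0.89  1.42 -0.98]]
30 -1 -1
[[-0.72  0.71  1.79  0.71  1.51  2.03]
 [-0.57  0.78  1.93  0.85  1.31  1.94]
 [-0.57  0.71  1.95  0.84  1.35  1.99]
 [-0.56  0.64  1.92  0.84  1.4   2.06]
 [-0.53  0.64  1.85  0.86  1.44  2.13]
 [-0.49  0.69  1.76  0.88  1.44  2.17]
 [-0.47  0.7
[... 455 characters left out ...]
0.74  1.31 -2.15]
 [ 0.52  0.56  1.84 -0.75  1.35 -2.21]
 [ 0.49  0.61  1.76 -0.76  1.36 -2.25]
 [ 0.47  0.69  1.71 -0.78  1.33 -2.24]]
40 -1 1
[[-0.66  0.58  1.85  0.66  1.39 -1.02]
 [-0.52  0.67  1.98  0.81  1.17 -1.11]
 [-0.52  0.6   1.99  0.79  1.22 -1.06]
 [-0.51  0.54  1.95  0.78  1.28 -0.99]
 [-0.47  0.54  1.87  0.78  1.32 -0.92]
 [-0.44  0.6   1.79  0.79  1.32 -0.88]
 [-0.43  0.67  1.74  0.81  1.3  -0.89]]
40 -1 -1
[[-0.66  0.58  1.85  0.66  1.39  2.12]
 [-0.52  0.67  1.98  0.81  1.17  2.03]
 [-0.52  0.6   1.99  0.79  1.22  2.08]
 [-0.51  0.54  1.95  0.78  1.28  2.15]
 [-0.47  0.54  1.87  0.78  1.32  2.22]
 [-0.44  0.6   1.79  0.79  1.32  2.26]
 [-0.43  0.67  1.74  0.81  1.3   2.25]]
```

```bash
python3 - <<'E'
from h import *
M=ori(40,1,1); e=np.array([.465,.035,.055]); pre=e-M[:,1]*.13
ctrl.command_gripper(0.0)
ctrl.move_ptp(pre+[0,.03,.12],M)
ctrl.move_straight(pre,0.2)
f0=np.array(ctrl.get_force()); print("t",ctrl.get_t(),f0)
ctrl.move_straight(e,0.1); print("in",np.array(ctrl.get_force())-f0)
for t in (.2,.5,.8,1.1):
    ctrl.move_straight(pos(t),0.08); print(t,(np.array(ctrl.get_force())-f0).round(1),ctrl.get_t())
for c in("scene","side"):
    im,_=ctrl.snapshot(c)
    cv2.imwrite(f"pics/{c}1.png",cv2.resize(im[130:290,230:430],(800,640))[:600] if c=="scene" else cv2.resize(im[100:300,220:420],(600,600)))
    tips(c,["tag_wheel_edge","bin_wheel"])
E
```

```text
t 4.625 [-0.40188629  1.21265186 -0.07032941]
in [ 0.71898643 -1.72257307 -0.20494339]
0.2 [-0.  -0.5  0.4] 6.6
0.5 [ 0.6 -0.8 -0.2] 6.975
0.8 [ 0.4 -1.9  1.3] 7.35
1.1 [ 0.6 -1.1  1.2] 7.725
scene tag_wheel_edge 0.83 [0.4978 0.0188 0.1647]
scene tag_wheel_edge 0.3 [ 0.3998 -0.3299  0.0042]
scene bin_wheel 0.69 [ 0.5962  0.0151 -0.0027]
side tag_wheel_edge 0.52 [0.4998 0.0239 0.1613]
side bin_wheel 0.83 [0.5928 0.0262 0.004 ]
```

View pics/side1.png

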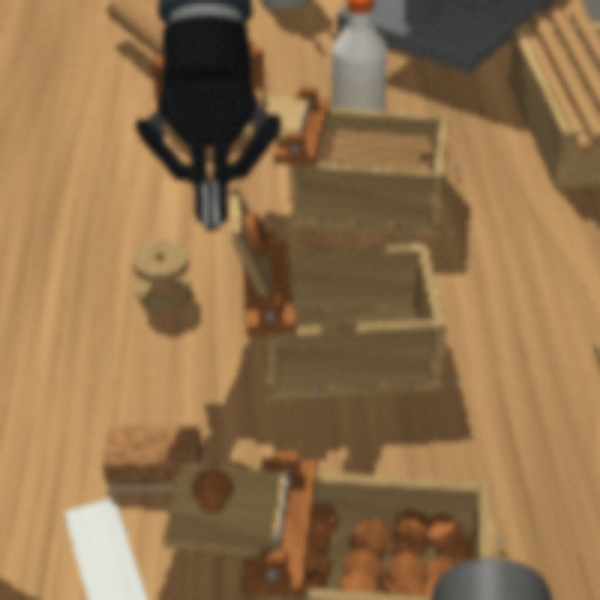

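View pics/scene1.png

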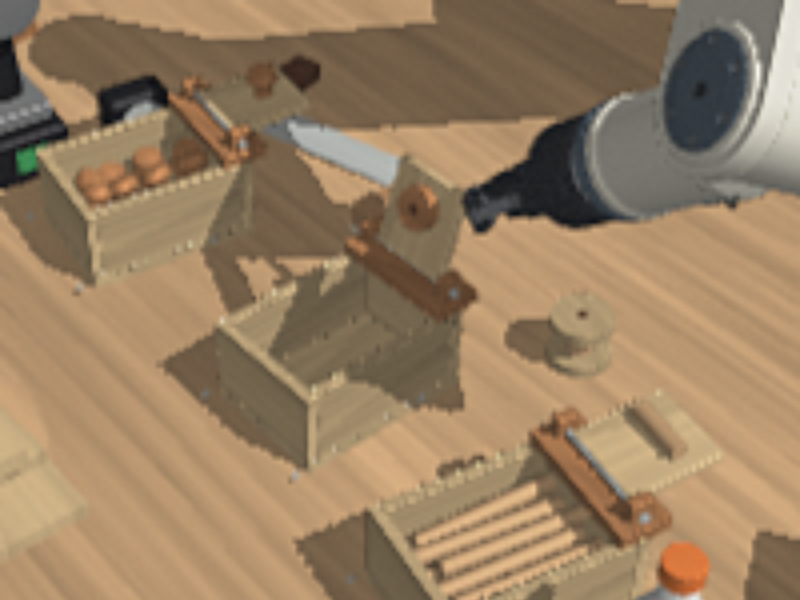

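The tag is up at about 70°, pushed by the fingertip with forces under 2 N, and the bin hasn't moved. I'll carry it over.

```bash
python3 - <<'E'
from h import *
f0=np.array([-0.40,1.21,-0.07])
for t in (1.4,1.7,2.0,2.3,2.6,2.9,3.1):
    ctrl.move_straight(pos(t),0.08); print(t,(np.array(ctrl.get_force())-f0).round(1),ctrl.get_t())
p=pos(3.14)
for k in range(8):
    ctrl.move_straight(p-[0,0,.0015*k],0.03); ctrl.sleep(.1)
    f=np.array(ctrl.get_force())-f0; print(k,f.round(1),np.round(ctrl.get_tool_pos(),4))
    if f[2]>4: break
ctrl.move_straight(np.array(ctrl.get_tool_pos())+[0,.0,.08],0.15)
for c in("scene","side"):
    im,_=ctrl.snapshot(c)
    cv2.imwrite(f"pics/{c}2.png",cv2.resize(im[130:290,230:430],(750,600)) if c=="scene" else cv2.resize(im[100:300,220:420],(600,600)))
    tips(c,["tag_wheel_edge","tag_wheel_hinge","bin_wheel"])
print(ctrl.get_t())
E
```

```text
1.4 [ 0.8 -1.1 -0.2] 8.4
1.7 [-0.2 -1.6 -0.2] 8.775
2.0 [ 0.7 -1.3 -0.4] 9.15
2.3 [-0.4 -0.7 -0.2] 9.525
2.6 [ 1.6 -1.8  0.4] 9.9
2.9 [ 0.8 -1.2 -0.2] 10.275
3.1 [ 1.7 -1.3  0.4] 10.575
0 [ 1.1 -1.   0.8] [0.5812 0.035  0.1092]
1 [ 1.  -2.2 -0.5] [0.5811 0.035  0.1076]
2 [ 0.3 -1.3  0.5] [0.5811 0.035  0.1061]
3 [ 1.3 -1.5  0.3] [0.5811 0.035  0.1046]
4 [ 1.6 -1.3  0.5] [0.5812 0.035  0.1031]
5 [ 1.4 -1.5  0.1] [0.5812 0.035  0.1016]
6 [-0.7  1.4  8.3] [0.5813 0.0349 0.1011]
scene tag_wheel_edge 0.68 [0.5967 0.0262 0.0955]
scene tag_wheel_hinge 0.87 [0.5266 0.0184 0.0976]
scene bin_wheel 0.73 [0.5947 0.0184 0.0027]
side tag_wheel_edge 0.66 [0.6006 0.0217 0.091 ]
side tag_wheel_hinge 0.78 [0.5249 0.0208 0.0908]
side bin_wheel 0.55 [0.5909 0.0251 0.0044]
14.1167
```

View pics/scene2.png

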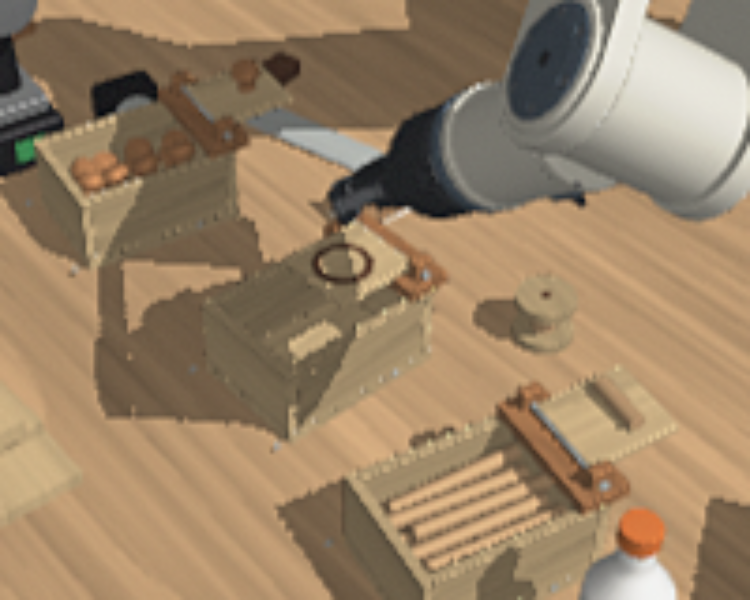

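The ring faces up at pixel (342,263), the tag lies over the mouth, and the bin and spool haven't moved. Next I'll back off, measure how flat the tag lies, and hand in.

```bash
python3 - <<'E'
from h import *
ctrl.move_straight(np.array(ctrl.get_tool_pos())+[0,.0,.1],0.2)
R=np.c_[[1,0,0],[0,0,-1.],[0,1,0]]
ctrl.move_ptp([.5,.02,.36],R)
im,d=ctrl.snapshot("wrist"); cv2.imwrite("pics/w2.png",im)
P=ctrl.camera_params("wrist");K=np.array(P["K"])
v,u=np.indices(d.shape); g=d.ravel()>0
C=np.linalg.inv(K)@np.c_[u.ravel(),v.ravel(),np.ones(u.size)][g].T*d.ravel()[g]
W=(cv2.Rodrigues(np.array(P["rvec"],float))[0].T@(C-np.array(P["tvec"]).reshape(3,1))).T
for x in np.arange(.54,.6,.01):
    s=W[(abs(W[:,0]-x)<.004)&(abs(W[:,1]-.02)<.025)]; print(round(x,2),len(s),np.median(s[:,2]).round(4))
tips("wrist",["bin_wheel","tag_wheel_hinge","tag_wheel_edge","tag_dowel_edge","tag_knob_edge","bin_knob","bin_dowel","spool","sanding_block"])
print(ctrl.get_t())
E
```

```text
0.54 2721 0.4323
0.55 1442 0.4358
0.56 345 0.096
0.57 235 0.0955
0.58 236 0.0953
0.59 235 0.0946
wrist bin_wheel 0.76 [5.915e-01 2.060e-02 5.000e-04]
wrist tag_wheel_hinge 0.85 [0.5227 0.0173 0.0873]
wrist tag_wheel_hinge 0.53 [ 5.948e-01 -2.435e-01  3.000e-04]
wrist tag_wheel_edge 0.86 [0.5989 0.0238 0.0897]
wrist bin_knob 0.72 [ 0.5931 -0.2459 -0.0009]
wrist spool 0.77 [0.4221 0.1106 0.    ]
wrist sanding_block 0.78 [ 0.4251 -0.1117  0.0008]
wrist sanding_block 0.61 [ 0.597  -0.2459 -0.0014]
16.0167
```

View pics/w2.png

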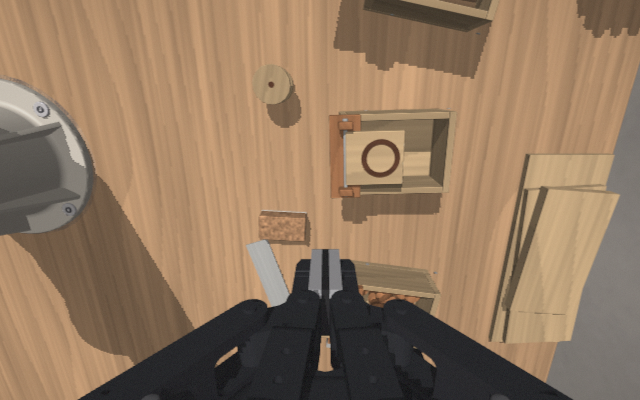

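The ring is up at pixel (381,158). The tag is level, with its top at 95 to 96 mm where 95 mm is expected, and the robot is clear.

```bash
python3 -c "
from cell import ctrl
ctrl.job_done()"
```

```text
the job is handed in; nothing more can be done
```

The empty bin's tag is flipped right over: it lies flat across the mouth with the branded ring facing up. The wheel bin was the middle of the three. I reached in from the +y side with the gripper shut, slid the fingertips under the tag's overhang, and swept it up and over. I then pressed it lightly onto its stop, backed off and handed in after about 16 s of the 43 s allowed.

**Last checks**
- **Tag:** the depth readings put its top at 95 to 96 mm, against 95 mm expected, with no more than about 1 mm of slope over the stretch measured. The ring is visible in both the scene and wrist pictures.
- **Forces:** up to about 2 N while pushing, and about 8 N in the final press.
- **Bins and bystanders:** the wheel bin came out within about 3 mm of where it started, and the spool within 2 mm, both within measuring error. The sanding block read about 6 to 8 mm off in y in the last wrist check, slightly beyond the usual 4 mm accuracy. The arm never came near it and it looks unmoved in the pictures.
- **Not confirmed:** the last network check returned no reading for the dowel and knob tags or the dowel bin, because the gripper or the picture edge hid them. The scene picture taken after the flip shows both tags unchanged.

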